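Gauge a dowel in the taper slot and set the cursor to it

TASK

Take the pale wooden dowel out of its stand, stand it in the wide end of the taper gauge's slot and slide it towards the narrow end until it wedges between the two steel jaws: snug, with a push of about 6 to 10 N, never forced. Leave it standing there, then slide the brass cursor up until its tip just touches the dowel, so that the cursor marks the reading, without pushing the dowel loose. Leave the other things as they are.

Things in the scene. Friction and masses are not known exactly. Their poses are not given: they have to be found in the camera images.
- rod_center (a point): centre of the pale wooden dowel: a plain upright cylinder 18 mm in diameter, 80 mm long, about 40 g, this point half-way up. It starts upright in one of the stand's two holes, its lower 20 mm inside the hole. z is its long axis
- rod_foot (a point): point on the axis of the pale dowel 9 mm above its lower end, where the jaws touch it when it stands in the slot
- dark_rod_center (a point): centre of the dark wooden dowel of the same size in the stand's other hole; leave it there
- stand: dark wooden block 125 x 46 x 26 mm with two holes 21 mm wide and 20 mm deep, at 34 mm either side of its middle along its x axis; origin at the centre of its underside; fixed to the desk. Which dowel is in which hole varies
- gauge: fixed taper gauge: grey base 6 mm thick (100 x 375 mm) that carries two steel jaws and a cursor rail. Origin at desk level under the face of the straight jaw (fence). y runs along the slot to its wide end. The fence face is the plane x = 0, the slot at x > 0. Jaws: y = -45 to +85 mm, z = 6 (slot floor) to 24 mm
- jaw: slanted steel jaw on the slot's +x side, 18 x 130 x 18 mm, two brass screw heads 5 mm high on top, clamped fast. Origin at its underside at the gauge's y = 0, on the nominal plane of its slot face (its own plane x = 0, slot on -x); y runs along the face to the wide end. The true face is parallel, but clamped up to 4 mm to either side; no reading tells where
- cursor_tip (a point): point in the plane of the flat tip face of the brass cursor bar (6.2 mm wide, 10 mm high, centred 15.5 mm above the desk), which lies in the narrow end of the slot and points to the gauge's +y; this point is 9 mm from the fence face, level with a wedged dowel's axis. It starts 95 to 120 mm from slot_mid
- cursor_knob (a point): grip point on the cursor's upright black knob (14 mm in the gauge's x, 22 mm along the slot, top 66 mm above the desk; this point 52 mm above the desk), 80 mm behind the tip
- cursor (a joint): travel of the cursor along the slot, 0 to 0.16 m, growing towards the wide end (gauge +y); it takes about 1.5 N to slide and stays where it is left. Tip position along the gauge's y = -0.120 m + this value
- ink_bottle: square ink bottle 47 x 46 x 56 mm behind the gauge, loose; origin at the centre of its underside; leave it
- sealing_wax: red stick of sealing wax 12 x 101 x 11 mm, loose; leave it
- eraser: eraser 20 x 48 x 12 mm, loose; leave it
- slot_mid (a point): point on the slot floor at the gauge's y = 0, 9 mm from the fence. The slot is nominally 18 mm wide here and widens by 0.12 mm per mm towards +y; as the slanted jaw may be 4 mm nearer or farther, the dowel wedges anywhere within 34 mm of here (1 mm of width shifts the stop by 8 mm): feel for it. The jaws are rigid
- slot_mouth (a point): point on the slot floor near the wide end, 68 mm from slot_mid along +y, 12 mm from the fence; the slot is 22 to 30 mm wide here and open above, so that the dowel can be lowered in
- fence: straight steel jaw with scale marks, 16 x 130 x 18 mm, fixed on the gauge, same axes as the gauge; origin 6 mm above the gauge's origin, on its slot face at its underside; the slot is on its +x side
Not all that is in view belongs to the job. Of the things that look like the part that bears rod_center, the larger one is meant.

How it is judged:
By the outcome, as a careful person would: the job done as asked, in the order asked, and still so for the second after the job is handed in, with the robot touching nothing.
It also fails if it takes over 67 s, if anything falls off the work surface, if the arm or the gripper's body presses on something with over 40 N, if the wrist force passes 120 N, or if a joint passes its speed limit or range.

ROBOT

A 7-joint arm with a two-finger parallel gripper is mounted at the origin on a cart in front of the work surface, level with it; the furniture and walls round the work are solid. World frame = base frame: x ahead of the robot, y to its left, z up, the work surface at z = 0. Lengths are in m, angles in rad, forces in N, time in s.
With the tool pointing down it reaches from about 0.425 to 0.925 m from the base axis. Payload 6.8 kg.
Tool frame: the origin (TCP) lies on the centre line of the jaws, within the pads' length; the fingertips stand 25 mm ahead of it and the grasp point (between the pads) lies 6 mm ahead of it; z points along the fingers, y is the line along which they close (so a half turn about z gives the same grasp; the last joint's range is limited). The gripper opens to 85 mm and grips with 20 to 120 N. Pads are 22 mm wide; open, the fingers measure 114 mm over their backs; the gripper's body (76 mm by 85 mm) begins 54 mm behind the grasp point. The pads swing forward as they close: fully open they stand 13 mm farther back than shut.
Start: joints at [1.04, 0.477, 0.022, 1.555, -0.011, 1.109, -0.083], TCP at [0.277, -0.616, 0.256] pointing down, gripper open.
Joint ranges: [-2.96, 2.96], [-0.34, 2.1], [-1.41, 1.46], [0.24, 2.44], [-1.37, 4.51], [0.17, 1.92], [-2.96, 2.96]. Speed limits (rad/s): [2.39, 2.39, 3.14, 3.14, 3.14, 3.14, 3.14].

INTERFACE

Orientations are given as a rotation vector (axis times angle).
In Python, from bench import telemetry, grab_frame, job gives the robot as it stands.
- The arm moves only by the tool apply_moves, never from a script. Its argument "rows" is a list of rows, each a list of 2 entries, a list of its own where there are three numbers: the shift along the tool's x, y, z each as a share of 250 mm, from -1 to 1, then the turn, a rotation vector about the tool's x, y, z each as a share of pi rad, from -1 to 1. A call has 1 to 10 rows; each row is the pose to reach, as a shift and turn from the pose commanded when the call began, along the tool's axes at that moment, turning the shorter way round; what a row does not reach only later rows make up. A row lasts 1/8 s, in which the tool goes at most 62.5 mm and 10.7 degrees, less where a joint would pass 70% of its speed; a pose out of reach is approached as far as the arm can. A call with a number of a shift or a turn outside -1 to 1 is refused whole. A call with a gripper value outside its range is refused whole. "jaw" is the gripper's target within -1 to 1 (fully open at 1, half-way at 0, shut at -1), set as the call begins (left out, the last holds). The fingers move at their own pace and stop on an object; "newtons" is the grip in N (left out, the last holds). Time passes only in rows, so rows that repeat a pose let the fingers close. It gives the time, the measured TCP pose, the force, the opening and the grip force at its end, in the units of the state.
- telemetry.get_obs(): the state, without advancing time (a new reading comes with each control period).
- grab_frame(name): name is "side" or "top"; returns a dict with "frame" (480x640x3 uint8, red, green, blue), "vertical_fov" (degrees; the focal length in pixels is half the picture's height over the tangent of half this angle, whatever the lens; pixels are square), "cx", "cy" (the principal point, pixels), "origin" and "attitude" of the camera in the world. Camera axes: x right, y up, looking along -z (the intrinsics and any distortion apply to the point x, -y, -z); pixel columns grow to the right and rows downward; lengths in m; the calibration is good to about 2 mm. A picture is of the moment at which its call begins. There is no depth.
- job.hand_in(): hands the job in; it is judged then, once.
The state is a dict: "clock": time; "joints": joint angles; "qvel": joint speeds; "tau": joint torques, N m; "tcp_pos": TCP position; "orientation": TCP orientation; "contact_force": force on the tool from outside, world axes, zero at the start; "moment": the same for the moment, N m; "grip_width": finger opening in m; "gripper_force": force on a finger pad.
Only numpy, scipy, OpenCV 4.12 (cv2) and the standard library are available. Lean on these libraries where they do the work, as an engineer would, in place of code of your own. Each camera call takes 0.05 s, during which the arm holds its last target. There are 200 camera calls.

## Working session

There is one attempt and no reset: what is moved stays moved. The work goes in short steps, Python scripts to look and compute and a tool call to move; the robot and the scene stay as the last step left them, time stands still between calls to the robot, and variables do not carry over. Pictures are saved under pics/ and viewed, at most 10 in all, crops included, and the job is handed in when it is done.

Besides the shell and the picture viewer there is one more tool, called after "Request:" by a JSON object that holds its "api" and its "payload". apply_moves: Moves the arm, as the interface text tells. Its arguments: {"type":"object","properties":{"rows":{"type":"array"},"jaw":{"type":"number"},"newtons":{"type":"number"}},"required":["rows"]}

```bash
ls; mkdir -p pics; python3 - <<'E'
from bench import telemetry, grab_frame
import cv2, pickle
for n in("side","top"):
    d=grab_frame(n); cv2.imwrite(f"pics/{n}0.png",d["frame"][:,:,::-1]); pickle.dump(d,open(f"{n}0.pkl","wb"))
    print(n,{k:v for k,v in d.items() if k!="frame"})
print(telemetry.get_obs())
E
```

```text
pics
side {'vertical_fov': 46.2310185145188, 'cx': 325.3827905052475, 'cy': 239.44361316179007, 'origin': array([0.40657572, 0.86636403, 0.49626878]), 'attitude': array([ 0.15570293, -1.52386817, -2.57122258])}
top {'vertical_fov': 48.776363025244855, 'cx': 329.9971888380219, 'cy': 227.63480013091507, 'origin': array([0.42925074, 0.07912804, 0.95814808]), 'attitude': array([ 0.10099794, -0.10024961, -1.57382428])}
{'clock': 0.1, 'joints': array([ 1.0399308 ,  0.47773286,  0.02234959,  1.55633693, -0.01150314,
        1.10930603, -0.08310283]), 'qvel': array([-4.74819193e-04, -1.18206963e-03, -4.37754702e-04, -3.93744556e-03,
       -4.48098497e-04, -1.44969646e-03, -9.92913508e-06]), 'tau': array([ 4.47864688e-03, -5.97767937e+01,  1.61365170e+00, -2.81959319e+01,
        1.27724322e-02,  4.95799308e-03, -6.66225048e-06]), 'tcp_pos': array([ 0.27673135, -0.61513072,  0.25541931]), 'orientation': array([-3.07010995e+00, -6.58825877e-01,  7.29567227e-04]), 'contact_force': array([ 0.68464255, -0.28524571, -0.35173441]), 'moment': array([ 0.01298538, -0.01492192, -0.01871951]), 'gripper_force': 0.0, 'grip_width': 0.08558137559445392}
```

View pics/side0.png

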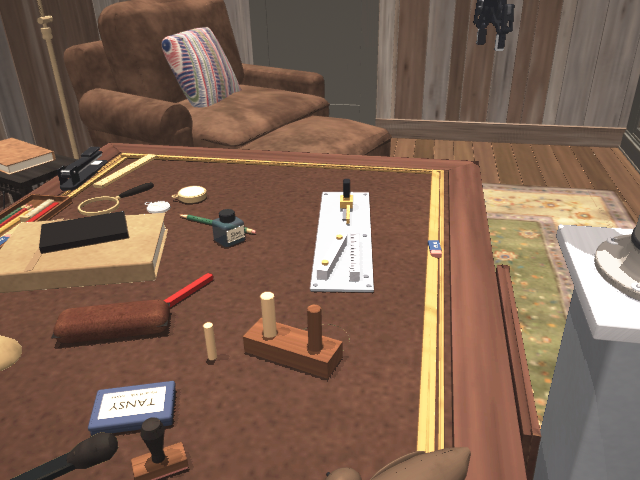

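View pics/top0.png

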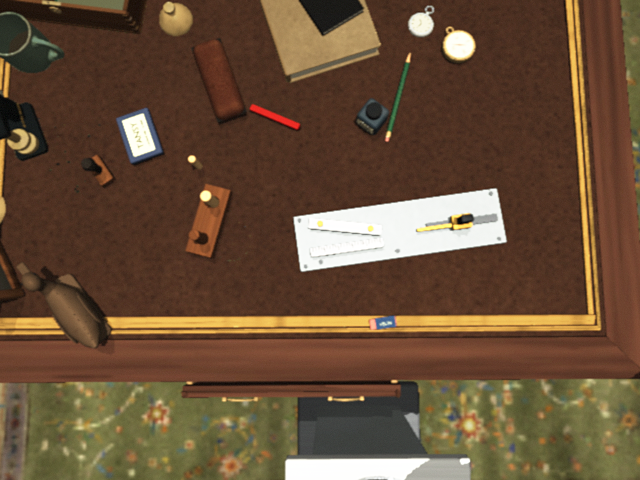

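The side view shows the tall pale dowel in the stand (268,315), the dark dowel (315,328), a smaller loose pale dowel (210,342) and the gauge (345,240). In the top view the stand is at (208,222), the gauge at (400,230) with its wide end on the left (world +y), and the knob at (462,222).

Candidates for the pale dowel: side (268,315), in the stand, larger; or side (210,342), smaller and loose on the desk. The first fits. I'll confirm it in one enlarged crop.

```bash
cat > h.py <<'E'
import numpy as np, cv2, pickle
from scipy.spatial.transform import Rotation as R
def f(d): return 240/np.tan(np.radians(d["vertical_fov"]/2))
def ray(d,u,v):
    p=np.array([(u-d["cx"])/f(d),-(v-d["cy"])/f(d),-1.]); return R.from_rotvec(d["attitude"]).apply(p)
def onz(d,u,v,z):
    r=ray(d,u,v); o=d["origin"]; return o+r*(z-o[2])/r[2]
def proj(d,P):
    p=R.from_rotvec(d["attitude"]).inv().apply(np.array(P)-d["origin"]); return d["cx"]-f(d)*p[...,0]/p[...,2], d["cy"]+f(d)*p[...,1]/p[...,2]
def tri(d1,p1,d2,p2):
    a=ray(d1,*p1);b=ray(d2,*p2);o=d2["origin"]-d1["origin"]
    s=np.linalg.lstsq(np.c_[a,-b],o,rcond=None)[0]
    A=d1["origin"]+s[0]*a;B=d2["origin"]+s[1]*b; return (A+B)/2,np.linalg.norm(A-B)
E
python3 - <<'E'
from h import *
t=pickle.load(open("top0.pkl","rb")); s=pickle.load(open("side0.pkl","rb"))
T=t["frame"];S=s["frame"]
# gauge base
m=((T.min(2)>150)).astype(np.uint8); m[:,:280]=0;m[:180]=0;m[290:]=0;m[:,520:]=0
m=cv2.morphologyEx(m,cv2.MORPH_CLOSE,np.ones((9,9)))
c=max(cv2.findContours(m,0,2)[0],key=cv2.contourArea)
b=cv2.boxPoints(cv2.minAreaRect(c)); W=np.array([onz(t,*p,0.006) for p in b]); print(b,W.round(4), [np.linalg.norm(W[i]-W[i-1]).round(4) for i in range(4)])
# black/yellow knob
print("stand corners",[onz(t,*p,.026).round(4) for p in [(207,184),(230,188),(187,252),(209,258)]])
print("pale top",onz(t,207,196,.086), "dark",onz(t,197,237,.086))
print("side pale top", tri(t,(207,196),s,(267,295)))
print("knob", tri(t,(462,219),s,(346.5,181)))
a=cv2.resize(T[180:280,290:510][:,:,::-1],None,fx=3.4,fy=3.4,interpolation=2)
bb=cv2.resize(S[180:295,300:385][:,:,::-1],None,fx=2.25,fy=2.25,interpolation=2)
cc=cv2.resize(S[280:380,190:350][:,:,::-1],None,fx=2.25,fy=2.25,interpolation=2)
im=np.zeros((600,748,3),np.uint8); im[:a.shape[0],:a.shape[1]]=a; im[341:341+bb.shape[0],:bb.shape[1]]=bb; im[341:341+cc.shape[0],250:250+cc.shape[1]]=cc
cv2.imwrite("pics/c1.png",im)
E
```

```text
[[292.52002 216.64001]
 [498.46002 187.22   ]
 [506.26    241.82   ]
 [300.32    271.24002]] [[ 0.5724  0.1473  0.006 ]
 [ 0.6248 -0.2296  0.006 ]
 [ 0.5243 -0.2391  0.006 ]
 [ 0.4732  0.1329  0.006 ]] [np.float64(0.1002), np.float64(0.3805), np.float64(0.101), np.float64(0.3755)]
stand corners [array([0.6294, 0.2996, 0.026 ]), array([0.6219, 0.2582, 0.026 ]), array([0.5073, 0.3319, 0.026 ]), array([0.4965, 0.2928, 0.026 ])]
pale top [0.59605716 0.28489418 0.086     ] dark [0.52708003 0.29979264 0.086     ]
side pale top (array([0.59593195, 0.28512709, 0.08468063]), np.float64(0.0007514076315793688))
knob (array([ 0.55634901, -0.14492974,  0.06874105]), np.float64(0.0019249696486695613))
```

View pics/c1.png

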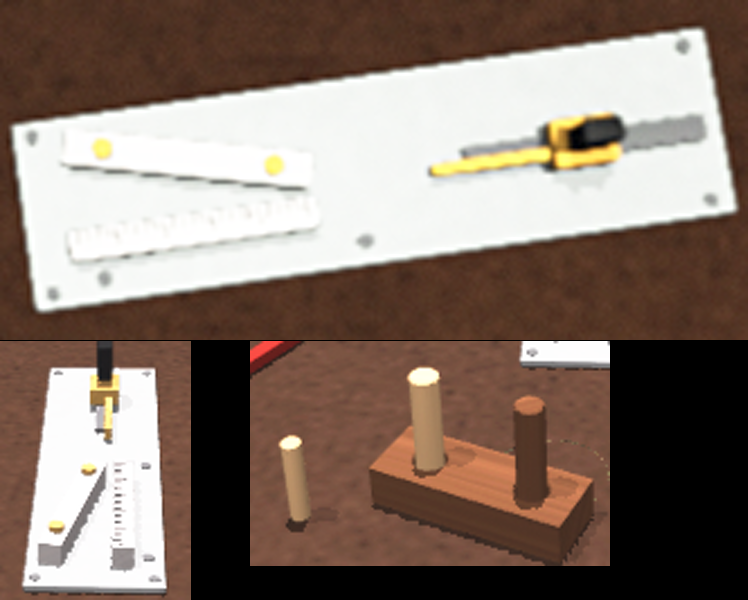

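The crop confirms it: the tall pale dowel in the stand at top (207,196) is about 18 mm thick, while the loose one is thinner. The gauge's wide end points to world +y and its yaw is about 7.9°. Next I'll work out the gauge frame and the first moves.

```bash
cat >> h.py <<'E'
YAW=np.radians(7.8)
gx=np.array([np.cos(YAW),np.sin(YAW),0]); gy=np.array([-np.sin(YAW),np.cos(YAW),0])
def plan(target,ob,yaw=YAW):
    A=R.from_rotvec(ob["orientation"]); z=np.array([0,0,-1.])
    best=None
    for s in(1,-1):
        y=s*np.array([-np.sin(yaw),np.cos(yaw),0]); B=R.from_matrix(np.c_[np.cross(y,z),y,z])
        t=(A.inv()*B).as_rotvec()
        if best is None or np.linalg.norm(t)<np.linalg.norm(best): best=t
    print("shift",(A.inv().apply(np.array(target)-ob["tcp_pos"])/.25).round(4).tolist(),"turn",(best/np.pi).round(4).tolist())
E
python3 - <<'E'
from h import *
from bench import telemetry
t=pickle.load(open("top0.pkl","rb"));s=pickle.load(open("side0.pkl","rb"))
off=lambda p:(290+p[0]/3.4,180+p[1]/3.4)
P=[onz(t,*off(p),.024) for p in [(67,234),(314,197)]]; d=P[1]-P[0]
print("fence slot edge",P,np.linalg.norm(d),"yaw",np.degrees(np.arctan2(d[0],-d[1])))
k=onz(t,*off((602,130)),.066); print("knobtop",k)
tip=onz(t,*off((430,170)),.0155);print("tip",tip, np.linalg.norm((tip-k)[:2]),"yaw",np.degrees(np.arctan2(-(tip-k)[0],(tip-k)[1])))
# fence face line: offset along gx; jaw ends along gy
print("fence x",[p@gx for p in P],"knob x,y",k@gx,k@gy,"tip",tip@gx,tip@gy,"fence ends y",[p@gy for p in P])
ob=telemetry.get_obs(); A=R.from_rotvec(ob["orientation"]).as_matrix();print(A.round(3))
plan([.596,.285,.16],ob)
E
```

```text
fence slot edge [array([0.51189641, 0.11537137, 0.024     ]), array([ 0.53057246, -0.01356025,  0.024     ])] 0.13027723671296912 yaw 8.242101930055
knobtop [ 0.55897987 -0.15421778  0.066     ]
tip [ 0.54549103 -0.07586654  0.0155    ] 0.07950387655910146 yaw 9.76820818988654
fence x [np.float64(0.5228179523825552), np.float64(0.5238231790633666)] knob x,y 0.5328783445645706 -0.22865321035515968 tip 0.53014778729434 -0.14919623806877796 fence ends y [np.float64(0.04483162185690636), np.float64(-0.08544173660478058)]
[[ 0.912  0.41  -0.001]
 [ 0.41  -0.912  0.001]
 [-0.    -0.002 -1.   ]]
shift [2.6419, -2.7589, 0.3859] turn [-0.0005, 0.0001, 0.0912]
```

Request:
{"api": "apply_moves", "payload": {"rows": [[[0.95,-0.99,0],[0,0,0.09]],[[0.95,-0.99,0],[0,0,0.09]],[[0.95,-0.99,0],[0,0,0.09]],[[0.95,-0.99,0],[0,0,0.09]],[[0.95,-0.99,0],[0,0,0.09]],[[0.95,-0.99,0],[0,0,0.09]],[[0.95,-0.99,0],[0,0,0.09]]], "jaw": 1, "newtons": 25}}

```text
clock: 0.98
tcp_pos: [0.3929, -0.2898, 0.2562]
orientation: [-3.133, -0.228, 0.0]
contact_force: [-0.7, -0.9, 0.9]
grip_width: 0.0854
gripper_force: 0.0
```

```bash
python3 - <<'E'
from h import *
from bench import telemetry
ob=telemetry.get_obs(); print(ob["clock"],ob["tcp_pos"],ob["qvel"].round(2)); plan([.596,.285,.16],ob)
E
```

```text
0.975 [ 0.39293425 -0.28976847  0.25621195] [ 0.04  0.02  0.06 -0.02  0.02 -0.    0.03]
shift [1.1364, -2.157, 0.3865] turn [-0.0002, -0.0, 0.0029]
```

Request:
{"api": "apply_moves", "payload": {"rows": [[[0.53,-1,0],[0,0,0.003]],[[0.53,-1,0],[0,0,0.003]],[[0.53,-1,0],[0,0,0.003]],[[0.53,-1,0],[0,0,0.003]],[[0.53,-1,0],[0,0,0.003]]]}}

```text
clock: 1.6
tcp_pos: [0.4892, -0.0242, 0.2563]
orientation: [-3.134, -0.208, -0.001]
contact_force: [0.5, -0.8, -1.0]
grip_width: 0.0852
gripper_force: 0.0
```

Request:
{"api": "apply_moves", "payload": {"rows": [[[0.53,-1,0.2],[0,0,0]],[[0.53,-1,0.2],[0,0,0]],[[0.53,-1,0.2],[0,0,0]],[[0.53,-1,0.2],[0,0,0]],[[0.53,-1,0.2],[0,0,0]],[[0.53,-1,0.2],[0,0,0]]]}}

```text
clock: 2.35
tcp_pos: [0.5873, 0.241, 0.2048]
orientation: [-3.134, -0.21, 0.003]
contact_force: [0.7, -1.2, 0.1]
grip_width: 0.0854
gripper_force: 0.0
```

```bash
python3 - <<'E'
from h import *
from bench import telemetry, grab_frame
t=grab_frame("top");s=grab_frame("side")
ob=telemetry.get_obs(); print(ob["clock"],ob["tcp_pos"],ob["qvel"].round(2)); plan([.596,.285,.16],ob)
# refine dowel from first pictures: pale blob centroid of the top disc, both views
for n in("top0","side0"):
    d=pickle.load(open(n+".pkl","rb")); h=cv2.cvtColor(d["frame"],cv2.COLOR_RGB2HSV); F=d["frame"].astype(int)
    m=((F[...,0]>170)&(F[...,0]-F[...,2]>25)&(F[...,0]-F[...,2]<130)).astype(np.uint8)
    _,_,st,ce=cv2.connectedComponentsWithStats(m)
    x,y=(207,197) if n=="top0" else (268,315)
    for a,b in zip(st,ce):
        if abs(b[0]-x)<30 and abs(b[1]-y)<30 and a[4]>10: print(n,a,b)
for n,d in(("top",t),("side",s)): 
    print(n,[np.round(c,1) for c in proj(d,np.array([[.596,.285,.086],[.596,.285,.006]]))])
E
```

```text
2.45 [0.58758077 0.23697292 0.20550654] [ 0.02 -0.02  0.01  0.01  0.    0.   -0.  ]
shift [0.0583, -0.1864, 0.1817] turn [0.0005, 0.0004, -0.0022]
top0 [218 189   5   9  25] [220.   192.92]
top0 [200 190  12  12 111] [205.18018018 195.45045045]
top0 [208 217   7  18  39] [211.         224.51282051]
side0 [ 244  292   98   70 1721] [287.73619988 335.40615921]
top [array([206.9, 217.1]), array([196. , 204.2])]
side [array([266.6, 270.4]), array([294. , 342.8])]
```

Request:
{"api": "apply_moves", "payload": {"rows": [[[0.058,-0.19,0.18],[0.0005,0.0004,-0.002]],[[0.058,-0.19,0.18],[0.0005,0.0004,-0.002]],[[0.058,-0.19,0.3],[0.0005,0.0004,-0.002]],[[0.058,-0.19,0.45],[0.0005,0.0004,-0.002]],[[0.058,-0.19,0.55],[0.0005,0.0004,-0.002]],[[0.058,-0.19,0.59],[0.0005,0.0004,-0.002]],[[0.058,-0.19,0.59],[0.0005,0.0004,-0.002]],[[0.058,-0.19,0.59],[0.0005,0.0004,-0.002]]]}}

```text
clock: 3.45
tcp_pos: [0.5963, 0.2877, 0.0603]
orientation: [-3.132, -0.214, -0.005]
contact_force: [-0.2, 0.1, 0.5]
grip_width: 0.0852
gripper_force: 0.0
```

```bash
python3 - <<'E'
from h import *
from bench import telemetry, grab_frame
s=grab_frame("side");t=grab_frame("top")
ob=telemetry.get_obs(); print(ob["clock"],ob["tcp_pos"],ob["contact_force"]); plan([.596,.286,.058],ob)
a=cv2.resize(s["frame"][200:380,180:380][:,:,::-1],None,fx=2.5,fy=2.5)
b=cv2.resize(t["frame"][140:280,150:270][:,:,::-1],None,fx=2.4,fy=2.4)
im=np.zeros((450,790,3),np.uint8);im[:450,:500]=a;im[:336,500:788]=b;cv2.imwrite("pics/g1.png",im)
E
```

```text
3.55 [0.59613061 0.2879973  0.06020218] [-0.02930469 -0.09032343  0.12998165]
shift [-0.0016, 0.0079, 0.0088] turn [-0.0007, -0.0011, 0.0002]
```

View pics/g1.png

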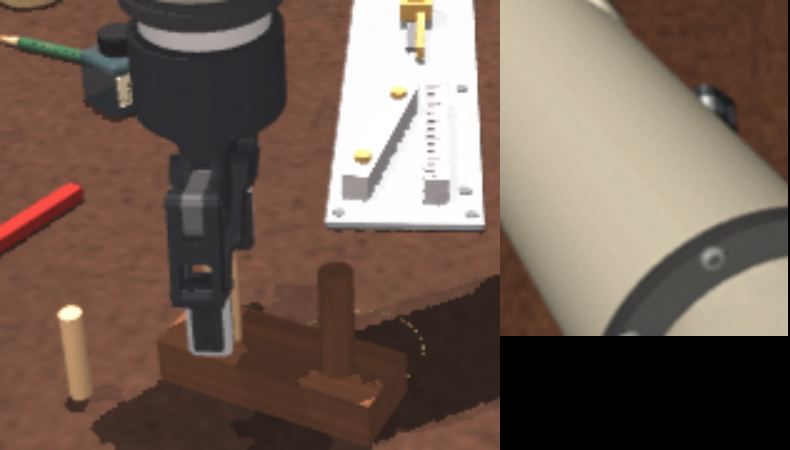

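The pad sits in front of the dowel (crop (210,320) against about (223,300), which matches the parallax) and the stand's top is clear. I'll close on it now.

Request:
{"api": "apply_moves", "payload": {"rows": [[[0,0,0.006],[0,0,0]],[[0,0,0.006],[0,0,0]],[[0,0,0.006],[0,0,0]],[[0,0,0.006],[0,0,0]],[[0,0,0.006],[0,0,0]],[[0,0,0.006],[0,0,0]],[[0,0,0.006],[0,0,0]],[[0,0,0.006],[0,0,0]]], "jaw": -1, "newtons": 30}}

```text
clock: 4.55
tcp_pos: [0.5954, 0.2878, 0.0574]
orientation: [-3.132, -0.215, -0.002]
contact_force: [0.4, -0.4, 0.6]
grip_width: 0.0171
gripper_force: 29.2
```

Request:
{"api": "apply_moves", "payload": {"rows": [[[0,0,-0.1],[0,0,0]],[[0,0,-0.24],[0,0,0]],[[0,0,-0.24],[0,0,0]],[[-0.1,0.15,-0.24],[0,0,0]],[[-0.2,0.35,-0.24],[0,0,0]],[[-0.3,0.55,-0.24],[0,0,0]],[[-0.375,0.706,-0.24],[0,0,0]],[[-0.375,0.706,-0.24],[0,0,0]],[[-0.375,0.706,-0.24],[0,0,0]]]}}

```text
clock: 5.68
tcp_pos: [0.5264, 0.1004, 0.1165]
orientation: [-3.132, -0.215, -0.001]
contact_force: [0.2, 0.3, -0.5]
grip_width: 0.017
gripper_force: 29.7
```

```bash
python3 - <<'E'
from h import *
from bench import telemetry, grab_frame
s=grab_frame("side")
ob=telemetry.get_obs(); print(ob["clock"],ob["tcp_pos"],ob["contact_force"],ob["moment"],ob["grip_width"]); plan([.5262,.1003,.117],ob)
print("gx,gy",ob["tcp_pos"]@gx,ob["tcp_pos"]@gy)
print(R.from_rotvec(ob["orientation"]).as_matrix().round(4))
a=cv2.resize(s["frame"][150:330,250:410][:,:,::-1],None,fx=3.3,fy=3.3)
cv2.imwrite("pics/g2.png",a)
E
```

```text
5.725 [0.52656379 0.10117286 0.11666204] [-0.05897529  0.09765085 -1.09108242] [ 0.01697855 -0.03723315 -0.00434959] 0.01672393013108164
shift [-0.0019, 0.0033, -0.0014] turn [-0.0008, -0.0004, 0.0006]
gx,gy 0.5354226665578388 0.028773891215419536
[[ 0.9905  0.1377  0.001 ]
 [ 0.1377 -0.9905  0.0025]
 [ 0.0013 -0.0024 -1.    ]]
```

View pics/g2.png

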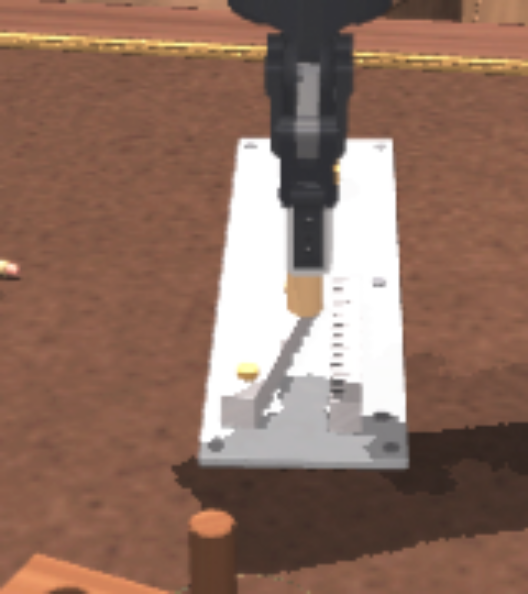

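The dowel hangs straight from the pads with its lower end at crop (304,308). The slot mouth below lies between crop x of about 262 and 330. Before lowering I'll check the lateral offset from the pixels.

```bash
python3 - <<'E'
from h import *
s=pickle.load(open("side0.pkl","rb"))
q=lambda x,y:(250+x/3.3,150+y/3.3)
for n,p,z in(("rodbot",(304.5,306),.0655),("fence front top L",(330,382),.024),("fence front R",(362,384),.024),("jaw front top R",(260,389),.024),("jaw L",(222,391),.024)):
    P=onz(s,*q(*p),z); print(n,P.round(4),"gx",P@gx,"gauge y",P@gy+.0402)
E
```

```text
rodbot [0.526  0.0974 0.0655] gx 0.534350342227443 gauge y 0.06529756076052005
fence front top L [0.5134 0.0972 0.024 ] gx 0.5218225430232992 gauge y 0.0667857747968266
fence front R [0.4977 0.0965 0.024 ] gx 0.5062186611440467 gauge y 0.06830804292495962
jaw front top R [0.546 0.109 0.024] gx 0.5557821300037745 gauge y 0.07409890287069856
jaw L [0.5639 0.1138 0.024 ] gx 0.5741610955624892 gauge y 0.07637406687356399
```

Request:
{"api": "apply_moves", "payload": {"rows": [[[0.004,0,0.06],[0,0,0]],[[0.004,0,0.13],[0,0,0]],[[0.004,0,0.18],[0,0,0]],[[0.004,0,0.21],[0,0,0]],[[0.004,0,0.225],[0,0,0]],[[0.004,0,0.225],[0,0,0]],[[0.004,0,0.225],[0,0,0]]]}}

```text
clock: 6.6
tcp_pos: [0.5279, 0.1003, 0.0611]
orientation: [-3.133, -0.215, -0.003]
contact_force: [-0.3, 0.2, -0.3]
grip_width: 0.0169
gripper_force: 29.7
```

Request:
{"api": "apply_moves", "payload": {"rows": [[[0,0,0.004],[0,0,0]],[[0,0,0.008],[0,0,0]],[[0,0,0.008],[0,0,0]]]}}

```text
clock: 6.98
tcp_pos: [0.5275, 0.1002, 0.0587]
orientation: [-3.133, -0.215, -0.002]
contact_force: [-0.7, -0.5, -0.6]
grip_width: 0.0174
gripper_force: 29.7
```

Request:
{"api": "apply_moves", "payload": {"rows": [[[0,0,0.003],[0,0,0]],[[0,0,0.003],[0,0,0]]]}}

```text
clock: 7.22
tcp_pos: [0.5275, 0.1002, 0.0579]
orientation: [-3.133, -0.215, -0.002]
contact_force: [0.0, -0.3, -1.0]
grip_width: 0.0173
gripper_force: 29.7
```

Request:
{"api": "apply_moves", "payload": {"rows": [[[0,0,0.003],[0,0,0]],[[0,0,0.003],[0,0,0]]]}}

```text
clock: 7.48
tcp_pos: [0.5276, 0.1003, 0.0573]
orientation: [-3.133, -0.215, -0.002]
contact_force: [-0.2, -0.4, 1.8]
grip_width: 0.0171
gripper_force: 30.0
```

Request:
{"api": "apply_moves", "payload": {"rows": [[[0,0,-0.001],[0,0,0]],[[-0.006,0,-0.001],[0,0,0]],[[-0.012,0,-0.001],[0,0,0]],[[-0.012,0,-0.001],[0,0,0]]]}}

```text
clock: 7.98
tcp_pos: [0.5244, 0.0998, 0.0574]
orientation: [-3.133, -0.215, -0.002]
contact_force: [-0.5, 1.6, -2.2]
grip_width: 0.0171
gripper_force: 29.9
```

Request:
{"api": "apply_moves", "payload": {"rows": [[[-0.004,0,0],[0,0,0]],[[-0.004,0,0],[0,0,0]]]}}

```text
clock: 8.22
tcp_pos: [0.5235, 0.0997, 0.0574]
orientation: [-3.133, -0.215, -0.002]
contact_force: [-0.2, 0.2, -1.0]
grip_width: 0.0174
gripper_force: 29.9
```

Request:
{"api": "apply_moves", "payload": {"rows": [[[-0.003,0,0],[0,0,0]],[[-0.003,0,0],[0,0,0]]]}}

```text
clock: 8.48
tcp_pos: [0.5233, 0.0997, 0.0575]
orientation: [-3.132, -0.215, -0.003]
contact_force: [2.2, 0.8, -1.3]
grip_width: 0.0168
gripper_force: 29.8
```

The dowel touches the fence at gx 0.532, as expected. One contrast-stretched crop will give me the jaw's offset, so I know where to slow down.

```bash
python3 - <<'E'
from h import *
t=pickle.load(open("top0.pkl","rb"));s=pickle.load(open("side0.pkl","rb"))
st=lambda a:cv2.normalize(np.clip(a.astype(float),150,255),None,0,255,cv2.NORM_MINMAX).astype(np.uint8)
a=cv2.resize(st(t["frame"][210:270,295:395,1]),None,fx=5,fy=5,interpolation=cv2.INTER_CUBIC)
b=cv2.resize(st(s["frame"][225:295,310:370,1]),None,fx=5,fy=5,interpolation=cv2.INTER_CUBIC)
im=np.zeros((350,800),np.uint8);im[:300,:500]=a;im[:350,500:800]=b;cv2.imwrite("pics/j.png",im)
# expected image (crop px) of fence face and nominal jaw face at z=.024
def G(x,y,z): return (.523+x)*gx+(y-.0402)*gy+np.array([0,0,z])
for off in(-4,0,4):
  for y in(-45,85):
    P=G((18+off+.12*y)/1000,y/1000,.024); u,v=proj(t,P); u2,v2=proj(s,P); print(off,y,"top",((u-295)*5).round(),((v-210)*5).round(),"side",(500+(u2-310)*5).round(),((v2-225)*5).round())
for y in(-45,85):
    P=G(0,y/1000,.024); u,v=proj(t,P); u2,v2=proj(s,P); print("fence",y,((u-295)*5).round(),((v-210)*5).round(),(500+(u2-310)*5).round(),((v2-225)*5).round())
E
```

```text
-4 -45 top 433.0 118.0 side 675.0 41.0
-4 85 top 64.0 126.0 side 620.0 233.0
0 -45 top 431.0 107.0 side 663.0 41.0
0 85 top 63.0 115.0 side 607.0 233.0
4 -45 top 429.0 96.0 side 652.0 41.0
4 85 top 61.0 104.0 side 594.0 232.0
fence -45 436.0 142.0 699.0 41.0
fence 85 74.0 194.0 696.0 234.0
```

View pics/j.png

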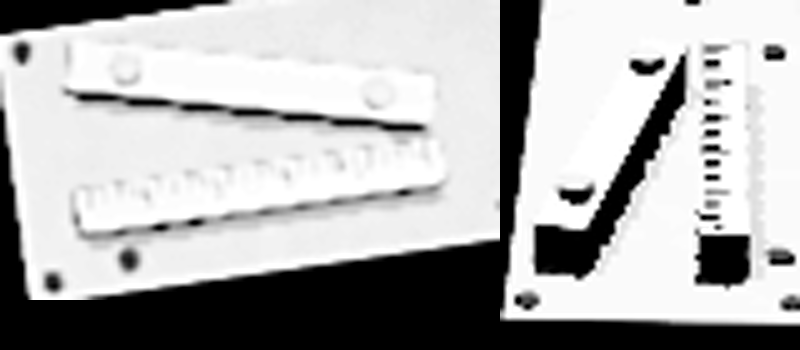

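The drawn jaw looks steeper than the stated 0.12, with a gap of about 35 mm at the wide end. So I'll measure the gap by touch: slide to y of about +40 and probe sideways.

Request:
{"api": "apply_moves", "payload": {"rows": [[[0.004,0,0],[0,0,0]],[[0.004,0.03,0],[0,0,0]],[[0.004,0.07,0],[0,0,0]],[[0.004,0.1,0],[0,0,0]],[[0.004,0.11,0],[0,0,0]],[[0.004,0.11,0],[0,0,0]]]}}

```text
clock: 9.22
tcp_pos: [0.5276, 0.0721, 0.0573]
orientation: [-3.133, -0.214, -0.002]
contact_force: [-0.1, -0.8, 0.3]
grip_width: 0.0174
gripper_force: 29.8
```

Request:
{"api": "apply_moves", "payload": {"rows": [[[0.004,0,0],[0,0,0]],[[0.004,0,0],[0,0,0]]]}}

```text
clock: 9.48
tcp_pos: [0.5286, 0.073, 0.0573]
orientation: [-3.132, -0.215, -0.002]
contact_force: [-0.0, -0.1, -0.6]
grip_width: 0.0176
gripper_force: 29.8
```

Request:
{"api": "apply_moves", "payload": {"rows": [[[0.004,0,0],[0,0,0]],[[0.004,0,0],[0,0,0]]]}}

```text
clock: 9.72
tcp_pos: [0.5297, 0.0729, 0.0574]
orientation: [-3.133, -0.215, -0.002]
contact_force: [-0.2, -0.2, 0.1]
grip_width: 0.0174
gripper_force: 29.8
```

Request:
{"api": "apply_moves", "payload": {"rows": [[[0.004,0,0],[0,0,0]],[[0.004,0,0],[0,0,0]]]}}

```text
clock: 9.98
tcp_pos: [0.5306, 0.0729, 0.0574]
orientation: [-3.133, -0.215, -0.002]
contact_force: [0.7, -0.7, -0.1]
grip_width: 0.0171
gripper_force: 29.8
```

Request:
{"api": "apply_moves", "payload": {"rows": [[[0.004,0,0],[0,0,0]],[[0.004,0,0],[0,0,0]]]}}

```text
clock: 10.22
tcp_pos: [0.5316, 0.073, 0.0574]
orientation: [-3.133, -0.215, -0.002]
contact_force: [-0.3, -0.7, -0.3]
grip_width: 0.0174
gripper_force: 29.8
```

Request:
{"api": "apply_moves", "payload": {"rows": [[[0.004,0,0],[0,0,0]],[[0.004,0,0],[0,0,0]]]}}

```text
clock: 10.48
tcp_pos: [0.5326, 0.0732, 0.0574]
orientation: [-3.133, -0.215, -0.002]
contact_force: [0.5, -0.0, -0.1]
grip_width: 0.017
gripper_force: 29.8
```

Request:
{"api": "apply_moves", "payload": {"rows": [[[0.004,0,0],[0,0,0]],[[0.004,0,0],[0,0,0]]]}}

```text
clock: 10.72
tcp_pos: [0.5336, 0.0733, 0.0574]
orientation: [-3.133, -0.215, -0.002]
contact_force: [0.3, 0.2, -0.2]
grip_width: 0.0172
gripper_force: 29.8
```

Request:
{"api": "apply_moves", "payload": {"rows": [[[0.004,0,0],[0,0,0]],[[0.004,0,0],[0,0,0]]]}}

```text
clock: 10.98
tcp_pos: [0.5344, 0.0734, 0.0573]
orientation: [-3.133, -0.215, -0.001]
contact_force: [-0.4, 0.5, -0.3]
grip_width: 0.0175
gripper_force: 29.8
```

Request:
{"api": "apply_moves", "payload": {"rows": [[[0.004,0,0],[0,0,0]],[[0.004,0,0],[0,0,0]]]}}

```text
clock: 11.22
tcp_pos: [0.5347, 0.0735, 0.0573]
orientation: [-3.133, -0.215, 0.001]
contact_force: [-3.7, -0.9, 4.5]
grip_width: 0.0171
gripper_force: 30.0
```

Request:
{"api": "apply_moves", "payload": {"rows": [[[-0.015,0,0],[0,0,0]],[[-0.031,0,0],[0,0,0]],[[-0.031,0.02,0],[0,0,0]],[[-0.031,0.05,0],[0,0,0]],[[-0.031,0.08,0],[0,0,0]],[[-0.031,0.1,0],[0,0,0]],[[-0.031,0.1,0],[0,0,0]]]}}

```text
clock: 12.1
tcp_pos: [0.5314, 0.0471, 0.0573]
orientation: [-3.133, -0.213, -0.002]
contact_force: [0.2, 0.0, -0.3]
grip_width: 0.0173
gripper_force: 29.9
```

Request:
{"api": "apply_moves", "payload": {"rows": [[[0.006,0,0],[0,0,0]],[[0.006,0,0],[0,0,0]]]}}

```text
clock: 12.35
tcp_pos: [0.532, 0.0477, 0.0573]
orientation: [-3.133, -0.215, 0.001]
contact_force: [-4.1, -2.0, 4.8]
grip_width: 0.0172
gripper_force: 30.2
```

The gap closes at about 0.24 mm per mm, as drawn, so the wedge should be near y = +9 mm. I'll go back to the fence with a light preload.

Request:
{"api": "apply_moves", "payload": {"rows": [[[-0.006,0,0],[0,0,0]],[[-0.01,0,0],[0,0,0]],[[-0.01,0,0],[0,0,0]]]}}

```text
clock: 12.72
tcp_pos: [0.5305, 0.048, 0.0573]
orientation: [-3.132, -0.215, -0.003]
contact_force: [0.1, 0.4, -0.1]
grip_width: 0.0173
gripper_force: 29.9
```

Request:
{"api": "apply_moves", "payload": {"rows": [[[-0.002,0,0],[0,0,0]],[[-0.002,0,0],[0,0,0]]]}}

```text
clock: 12.98
tcp_pos: [0.5303, 0.0478, 0.0575]
orientation: [-3.132, -0.215, -0.004]
contact_force: [1.3, 0.1, -1.6]
grip_width: 0.0171
gripper_force: 29.7
```

Request:
{"api": "apply_moves", "payload": {"rows": [[[0,0.008,0],[0,0,0]],[[0,0.012,0],[0,0,0]],[[0,0.012,0],[0,0,0]]]}}

```text
clock: 13.35
tcp_pos: [0.5307, 0.0445, 0.0575]
orientation: [-3.132, -0.214, -0.004]
contact_force: [3.2, 0.0, -0.5]
grip_width: 0.017
gripper_force: 29.7
```

Request:
{"api": "apply_moves", "payload": {"rows": [[[0.001,0.004,0],[0,0,0]],[[0.001,0.004,0],[0,0,0]]]}}

```text
clock: 13.6
tcp_pos: [0.5308, 0.0436, 0.0574]
orientation: [-3.132, -0.215, -0.003]
contact_force: [2.8, 1.5, -0.4]
grip_width: 0.0173
gripper_force: 29.8
```

Request:
{"api": "apply_moves", "payload": {"rows": [[[0.001,0.004,0],[0,0,0]],[[0.001,0.004,0],[0,0,0]]]}}

```text
clock: 13.85
tcp_pos: [0.531, 0.0426, 0.0573]
orientation: [-3.133, -0.215, -0.002]
contact_force: [2.8, 0.8, 1.1]
grip_width: 0.0172
gripper_force: 29.8
```

Request:
{"api": "apply_moves", "payload": {"rows": [[[0.0005,0.004,0],[0,0,0]],[[0.0005,0.004,0],[0,0,0]]]}}

```text
clock: 14.1
tcp_pos: [0.5311, 0.0422, 0.0573]
orientation: [-3.132, -0.215, -0.002]
contact_force: [1.5, 3.7, 0.5]
grip_width: 0.017
gripper_force: 29.8
```

Request:
{"api": "apply_moves", "payload": {"rows": [[[0,0.002,0],[0,0,0]],[[0,0.002,0],[0,0,0]],[[0,0.002,0],[0,0,0]]]}}

```text
clock: 14.48
tcp_pos: [0.5311, 0.042, 0.0573]
orientation: [-3.132, -0.216, -0.002]
contact_force: [1.9, 4.6, 0.4]
grip_width: 0.0171
gripper_force: 29.9
```

Request:
{"api": "apply_moves", "payload": {"rows": [[[0,0.003,0],[0,0,0]],[[0,0.003,0],[0,0,0]],[[0,0.003,0],[0,0,0]]]}}

```text
clock: 14.85
tcp_pos: [0.5311, 0.0417, 0.0573]
orientation: [-3.131, -0.216, -0.002]
contact_force: [1.2, 6.3, 0.9]
grip_width: 0.0176
gripper_force: 29.9
```

```bash
python3 - <<'E'
from h import *
from bench import telemetry
ob=telemetry.get_obs(); print(ob["clock"],ob["contact_force"]@gy,ob["contact_force"]@gx,ob["moment"],ob["tcp_pos"]@gx,ob["tcp_pos"]@gy,R.from_rotvec(ob["orientation"]).as_matrix()[:,2])
E
```

```text
14.85 6.029424553391308 2.0621670380995907 [ 1.43495092 -0.27457437 -0.02621899] 0.5318720851232575 -0.03074164712203943 [ 9.04151969e-04  3.03218538e-03 -9.99994994e-01]
```

Request:
{"api": "apply_moves", "payload": {"rows": [[[0,0.003,0],[0,0,0]],[[0,0.003,0],[0,0,0]],[[0,0.003,0],[0,0,0]]]}}

```text
clock: 15.22
tcp_pos: [0.5312, 0.0415, 0.0574]
orientation: [-3.131, -0.217, -0.002]
contact_force: [0.2, 6.6, 0.3]
grip_width: 0.0174
gripper_force: 30.0
```

Request:
{"api": "apply_moves", "payload": {"rows": [[[0,0.003,0],[0,0,0]],[[0,0.003,0],[0,0,0]]]}}

```text
clock: 15.48
tcp_pos: [0.5312, 0.0413, 0.0574]
orientation: [-3.13, -0.218, -0.002]
contact_force: [1.3, 8.5, 0.6]
grip_width: 0.0173
gripper_force: 30.1
```

Request:
{"api": "apply_moves", "payload": {"rows": [[[0,-0.003,0],[0,0,0]],[[0,-0.006,0],[0,0,0]],[[0,-0.006,0],[0,0,0]]]}}

```text
clock: 15.85
tcp_pos: [0.5311, 0.0415, 0.0573]
orientation: [-3.131, -0.216, -0.002]
contact_force: [0.8, 6.3, 0.5]
grip_width: 0.017
gripper_force: 30.1
```

Request:
{"api": "apply_moves", "payload": {"rows": [[[0,-0.006,0],[0,0,0]],[[0,-0.006,0],[0,0,0]],[[0,-0.006,0],[0,0,0]]]}}

```text
clock: 16.23
tcp_pos: [0.5311, 0.0417, 0.0573]
orientation: [-3.133, -0.214, -0.002]
contact_force: [1.8, 3.0, 1.6]
grip_width: 0.0172
gripper_force: 30.0
```

Request:
{"api": "apply_moves", "payload": {"rows": [[[0,-0.004,0],[0,0,0]],[[0,-0.004,0],[0,0,0]],[[0,-0.004,0],[0,0,0]]]}}

```text
clock: 16.6
tcp_pos: [0.5311, 0.0419, 0.0573]
orientation: [-3.134, -0.213, -0.002]
contact_force: [2.0, -2.5, 1.1]
grip_width: 0.0171
gripper_force: 30.1
```

```bash
python3 - <<'E'
from h import *
from bench import telemetry
ob=telemetry.get_obs(); print(ob["clock"],ob["contact_force"]@gy,ob["contact_force"]@gx,ob["moment"],ob["tcp_pos"]@gx,ob["tcp_pos"]@gy,R.from_rotvec(ob["orientation"]).as_matrix()[:,2])
E
```

```text
16.6 -2.775857087188904 1.6628237701180775 [-0.56043765 -0.59892056 -0.00807887] 0.5318897535136644 -0.030582317473199835 [ 1.05473544e-03  6.21633015e-04 -9.99999251e-01]
```

Request:
{"api": "apply_moves", "payload": {"rows": [[[0,0.002,0],[0,0,0]],[[0,0.002,0],[0,0,0]]]}}

```text
clock: 16.85
tcp_pos: [0.5311, 0.0419, 0.0573]
orientation: [-3.133, -0.214, -0.002]
contact_force: [1.7, -3.3, 2.0]
grip_width: 0.0176
gripper_force: 30.1
```

Request:
{"api": "apply_moves", "payload": {"rows": [[[0,0.003,0],[0,0,0]],[[0,0.003,0],[0,0,0]],[[0,0.003,0],[0,0,0]]]}}

```text
clock: 17.23
tcp_pos: [0.5311, 0.0418, 0.0573]
orientation: [-3.132, -0.215, -0.002]
contact_force: [2.6, -1.1, 2.2]
grip_width: 0.0168
gripper_force: 30.1
```

Request:
{"api": "apply_moves", "payload": {"rows": [[[0,0.004,0],[0,0,0]],[[0,0.008,0],[0,0,0]],[[0,0.008,0],[0,0,0]]]}}

```text
clock: 17.6
tcp_pos: [0.5312, 0.0415, 0.0573]
orientation: [-3.131, -0.217, -0.002]
contact_force: [0.1, 5.9, 2.9]
grip_width: 0.017
gripper_force: 30.2
```

Request:
{"api": "apply_moves", "payload": {"rows": [[[0,0.003,0],[0,0,0]],[[0,0.004,0],[0,0,0]],[[0,0.004,0],[0,0,0]]]}}

```text
clock: 17.98
tcp_pos: [0.5312, 0.0414, 0.0573]
orientation: [-3.13, -0.218, -0.002]
contact_force: [-1.2, 6.9, 2.2]
grip_width: 0.0171
gripper_force: 30.2
```

Request:
{"api": "apply_moves", "payload": {"rows": [[[0,0.0025,0],[0,0,0]],[[0,0.0025,0],[0,0,0]],[[0,0.0025,0],[0,0,0]]]}}

```text
clock: 18.35
tcp_pos: [0.5312, 0.0413, 0.0573]
orientation: [-3.129, -0.219, -0.002]
contact_force: [-1.0, 8.9, 3.2]
grip_width: 0.0175
gripper_force: 30.3
```

Request:
{"api": "apply_moves", "payload": {"rows": [[[0,-0.005,0],[0,0,0]],[[0,-0.01,0],[0,0,0]],[[0,-0.01,0],[0,0,0]]]}}

```text
clock: 18.73
tcp_pos: [0.5312, 0.0415, 0.0573]
orientation: [-3.132, -0.216, -0.002]
contact_force: [-0.6, 6.0, 3.1]
grip_width: 0.0173
gripper_force: 30.3
```

```bash
python3 - <<'E'
from h import *
from bench import telemetry
ob=telemetry.get_obs(); print(ob["clock"],ob["contact_force"]@gy,ob["contact_force"]@gx,ob["moment"],ob["tcp_pos"]@gx,ob["tcp_pos"]@gy,R.from_rotvec(ob["orientation"]).as_matrix()[:,2])
E
```

```text
18.725 5.991162337218636 0.18819087501255022 [1.35230746 0.00422908 0.08119885] 0.531918749616223 -0.03096689490029705 [ 9.85871919e-04  2.67734594e-03 -9.99995930e-01]
```

Request:
{"api": "apply_moves", "payload": {"rows": [[[0,-0.004,0],[0,0,0]],[[0,-0.004,0],[0,0,0]],[[0,-0.004,0],[0,0,0]]]}}

```text
clock: 19.1
tcp_pos: [0.5312, 0.0416, 0.0573]
orientation: [-3.133, -0.215, -0.002]
contact_force: [0.5, 4.3, 2.0]
grip_width: 0.0172
gripper_force: 30.3
```

Request:
{"api": "apply_moves", "payload": {"rows": [[[0,-0.0025,0],[0,0,0]],[[0,-0.0025,0],[0,0,0]],[[0,-0.0025,0],[0,0,0]]]}}

```text
clock: 19.48
tcp_pos: [0.5312, 0.0417, 0.0573]
orientation: [-3.133, -0.214, -0.002]
contact_force: [0.3, 1.4, 2.4]
grip_width: 0.0172
gripper_force: 30.2
```

Request:
{"api": "apply_moves", "payload": {"rows": [[[0,0,0],[0,0,0]],[[0,0,0],[0,0,0]],[[0,0,0],[0,0,0]],[[0,0,0],[0,0,0]],[[0,0,0],[0,0,0]],[[0,0,0],[0,0,0]]], "jaw": 1}}

```text
clock: 20.23
tcp_pos: [0.5311, 0.0421, 0.0573]
orientation: [-3.133, -0.215, -0.002]
contact_force: [-0.5, -0.1, -0.7]
grip_width: 0.0855
gripper_force: 0.0
```

Request:
{"api": "apply_moves", "payload": {"rows": [[[0,0,-0.1],[0,0,0]],[[0,0,-0.3],[0,0,0]],[[0,0,-0.4],[0,0,0]],[[0,0.2,-0.4],[0,0,0]],[[0,0.45,-0.4],[0,0,0]],[[0,0.7,-0.4],[0,0,0]],[[0,0.7,-0.4],[0,0,0]],[[0,0.7,-0.4],[0,0,0]]]}}

```text
clock: 21.22
tcp_pos: [0.5547, -0.131, 0.1569]
orientation: [-3.132, -0.214, -0.001]
contact_force: [-0.1, 1.1, -0.0]
grip_width: 0.0855
gripper_force: 0.0
```

```bash
python3 - <<'E'
from h import *
from bench import telemetry, grab_frame
s=grab_frame("side");t=grab_frame("top")
ob=telemetry.get_obs(); print(ob["clock"],ob["tcp_pos"],ob["tcp_pos"]@gx,ob["tcp_pos"]@gy,ob["contact_force"])
b=(.5322*gx-.0308*gy)
print([[np.round(c,1) for c in proj(s,b+[0,0,z])] for z in(.006,.024,.086)])
a=cv2.resize(s["frame"][150:310,290:400][:,:,::-1],None,fx=3.6,fy=3.6)
b=cv2.resize(t["frame"][180:280,290:400][:,:,::-1],None,fx=3.6,fy=3.6)
im=np.zeros((576,800,3),np.uint8);im[:576,:396]=a;im[:360,400:796]=b
cv2.imwrite("pics/w.png",im)
E
```

```text
21.325 [ 0.55487725 -0.12947218  0.15702939] 0.5321720456901844 -0.20357977124661844 [-0.2441798   0.68746081  0.02497005]
[[np.float64(344.1), np.float64(257.3)], [np.float64(344.1), np.float64(248.2)], [np.float64(344.2), np.float64(215.5)]]
```

View pics/w.png

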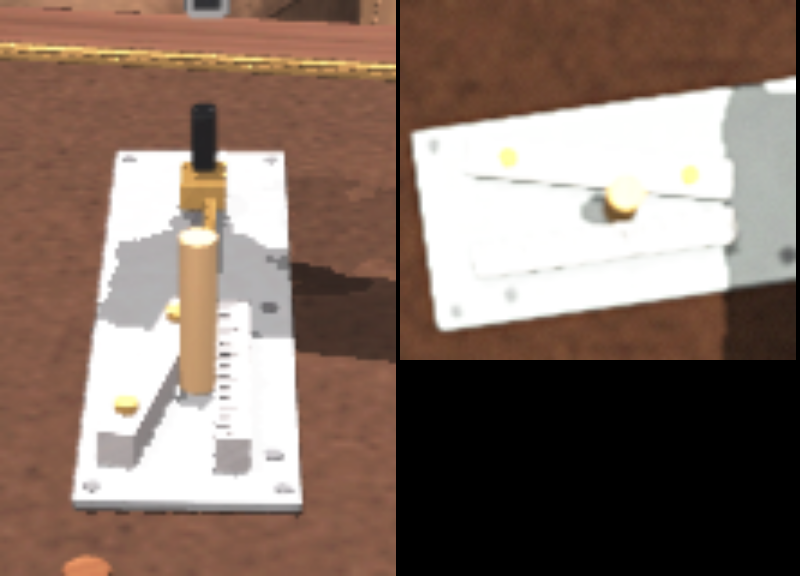

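The dowel stands wedged and upright, foot at side (345,257) as predicted. The knob is at crop (203,135). Next I'll grip the knob along the slot with the same tool axis, so the relative distances hold.

Request:
{"api": "apply_moves", "payload": {"rows": [[[0.002,0.1,0.02],[0,0,0]],[[0.002,0.1,0.1],[0,0,0]],[[0.002,0.1,0.2],[0,0,0]],[[0.002,0.1,0.3],[0,0,0]],[[0.002,0.1,0.37],[0,0,0]],[[0.002,0.1,0.385],[0,0,0]],[[0.002,0.1,0.385],[0,0,0]]]}}

```text
clock: 22.2
tcp_pos: [0.5593, -0.1555, 0.0611]
orientation: [-3.133, -0.216, -0.003]
contact_force: [0.3, 0.4, 0.2]
grip_width: 0.0855
gripper_force: 0.0
```

```bash
python3 - <<'E'
from h import *
from bench import telemetry
ob=telemetry.get_obs(); print(ob["clock"],ob["tcp_pos"],ob["tcp_pos"]@gx,ob["tcp_pos"]@gy,ob["contact_force"])
s=pickle.load(open("side0.pkl","rb"))
for z in(.02,.025,.03,.035,.04): print(z,proj(s,.532*gx-.218*gy+np.array([0,0,z])))
E
```

```text
22.2 [ 0.55927109 -0.15547914  0.06110744] 0.5329956870635706 -0.22994241658411385 [0.34262105 0.37298267 0.16412527]
0.02 (np.float64(345.67178761337857), np.float64(203.76562394141217))
0.025 (np.float64(345.6813310189825), np.float64(201.48917228886793))
0.03 (np.float64(345.69091527381994), np.float64(199.20297659852042))
0.035 (np.float64(345.7005406407276), np.float64(196.90697417417059))
0.04 (np.float64(345.710207384802), np.float64(194.6011017805871))
```

Request:
{"api": "apply_moves", "payload": {"rows": [[[0,0,-0.02],[0,0,0]],[[0,0,-0.02],[0,0,0]]]}}

```text
clock: 22.45
tcp_pos: [0.5598, -0.1561, 0.0671]
orientation: [-3.133, -0.215, -0.005]
contact_force: [0.3, 0.4, 0.1]
grip_width: 0.0855
gripper_force: 0.0
```

Request:
{"api": "apply_moves", "payload": {"rows": [[[0,0,0],[0,0,0]],[[0,0,0],[0,0,0]],[[0,0,0],[0,0,0]],[[0,0,0],[0,0,0]],[[0,0,0],[0,0,0]],[[0,0,0],[0,0,0]],[[0,0,0],[0,0,0]],[[0,0,0],[0,0,0]]], "jaw": -1, "newtons": 20}}

```text
clock: 23.45
tcp_pos: [0.5588, -0.1558, 0.0658]
orientation: [-3.133, -0.215, -0.002]
contact_force: [-1.1, 0.8, 2.1]
grip_width: 0.0215
gripper_force: 25.0
```

```bash
python3 - <<'E'
from h import *
from bench import telemetry
ob=telemetry.get_obs(); print(ob["clock"],ob["tcp_pos"],ob["tcp_pos"]@gx,ob["tcp_pos"]@gy,ob["contact_force"])
E
```

```text
23.45 [ 0.55884439 -0.15581174  0.06576625] 0.5325277932659934 -0.23021403517847747 [-1.08253006  0.83256981  2.11429455]
```

Request:
{"api": "apply_moves", "payload": {"rows": [[[0,-0.03,0],[0,0,0]],[[0,-0.08,0],[0,0,0]],[[-0.001,-0.14,0],[0,0,0]],[[-0.001,-0.2,0],[0,0,0]],[[-0.001,-0.26,0],[0,0,0]],[[-0.002,-0.32,0],[0,0,0]],[[-0.002,-0.37,0],[0,0,0]],[[-0.002,-0.4,0],[0,0,0]],[[-0.002,-0.42,0],[0,0,0]],[[-0.002,-0.42,0],[0,0,0]]]}}

```text
clock: 24.7
tcp_pos: [0.5444, -0.0506, 0.0659]
orientation: [-3.131, -0.216, -0.003]
contact_force: [4.6, 2.4, -7.0]
grip_width: 0.0216
gripper_force: 24.0
```

```bash
python3 - <<'E'
from h import *
from bench import telemetry
ob=telemetry.get_obs(); F=ob["contact_force"];print(ob["clock"],ob["tcp_pos"],ob["tcp_pos"]@gx,ob["tcp_pos"]@gy,F@gx,F@gy,F[2],"to go mm",(-.1198-ob["tcp_pos"]@gy)*1e3,ob["grip_width"])
E
```

```text
24.7 [ 0.54444506 -0.05058115  0.06585512] 0.5325431148414431 -0.12400283352731406 4.838552011268152 1.7593705610296198 -7.047281313824206 to go mm 4.2028335273140565 0.02155298628046864
```

Request:
{"api": "apply_moves", "payload": {"rows": [[[0.002,0,0.002],[0,0,0]],[[0.002,0,0.002],[0,0,0]],[[0.002,0,0.002],[0,0,0]]]}}

```text
clock: 25.08
tcp_pos: [0.5447, -0.0517, 0.0657]
orientation: [-3.132, -0.215, -0.002]
contact_force: [2.3, 2.3, 1.4]
grip_width: 0.0216
gripper_force: 25.1
```

```bash
cat > st.py <<'E'
from h import *
from bench import telemetry
ob=telemetry.get_obs(); F=ob["contact_force"];print(ob["clock"],ob["tcp_pos"],ob["tcp_pos"]@gx,ob["tcp_pos"]@gy,"F",F@gx,F@gy,F[2],"to go mm",(-.1198-ob["tcp_pos"]@gy)*1e3,ob["grip_width"],ob["moment"])
E
python3 st.py
```

```text
25.075 [ 0.54465905 -0.05167327  0.06574516] 0.5326069115122354 -0.12511389353733113 F 2.625400789134949 1.9741944920595458 1.3780166194207086 to go mm 5.313893537331124 0.021558625609480648 [ 0.31508457 -0.23686249 -0.09534527]
```

Request:
{"api": "apply_moves", "payload": {"rows": [[[0.001,-0.006,0],[0,0,0]],[[0.001,-0.012,0],[0,0,0]],[[0.001,-0.012,0],[0,0,0]]]}}

```text
clock: 25.45
tcp_pos: [0.5444, -0.0494, 0.0657]
orientation: [-3.133, -0.214, -0.002]
contact_force: [1.3, -1.4, 5.4]
grip_width: 0.0213
gripper_force: 25.4
```

```bash
python3 st.py
```

```text
25.45 [ 0.54439538 -0.04941825  0.06572625] 0.5326517185204821 -0.12284395090010962 F 1.1312428153367813 -1.5322714615526432 5.3550445022651525 to go mm 3.0439509001096154 0.021314405672429197 [-0.16323977 -0.08928991 -0.00940774]
```

Request:
{"api": "apply_moves", "payload": {"rows": [[[0,-0.006,-0.001],[0,0,0]],[[0,-0.006,-0.001],[0,0,0]]]}}

```text
clock: 25.7
tcp_pos: [0.5442, -0.0477, 0.0658]
orientation: [-3.133, -0.214, -0.002]
contact_force: [1.1, -1.1, 3.6]
grip_width: 0.0214
gripper_force: 25.2
```

```bash
python3 st.py
```

```text
25.7 [ 0.54416099 -0.04767569  0.06575154] 0.5326559879259541 -0.12108570654443344 F 0.9263108390949465 -1.2436678462685125 3.5810369714723533 to go mm 1.2857065444334403 0.021432603414278502 [-0.30357655 -0.18445415 -0.01448214]
```

Request:
{"api": "apply_moves", "payload": {"rows": [[[0,-0.002,0],[0,0,0]],[[0,-0.002,0],[0,0,0]]]}}

```text
clock: 25.95
tcp_pos: [0.5441, -0.047, 0.0657]
orientation: [-3.133, -0.215, -0.002]
contact_force: [0.6, -1.4, 4.3]
grip_width: 0.0216
gripper_force: 25.3
```

```bash
python3 st.py; python3 - <<'E'
from h import *
from bench import grab_frame
t=grab_frame("top");s=grab_frame("side")
a=cv2.resize(s["frame"][170:290,310:380][:,:,::-1],None,fx=5,fy=5,interpolation=2)
b=cv2.resize(t["frame"][200:260,340:400][:,:,::-1],None,fx=6,fy=6,interpolation=2)
im=np.zeros((600,720,3),np.uint8);im[:600,:350]=a;im[:360,355:715]=b
cv2.imwrite("pics/t.png",im)
E
```

```text
25.95 [ 0.54405773 -0.04698267  0.06569872] 0.532647745391552 -0.12038508441365736 F 0.42686942637426856 -1.4484478598041561 4.324968531914533 to go mm 0.585084413657358 0.021581745510374985 [-0.33378043 -0.11049478 -0.06384067]
```

View pics/t.png

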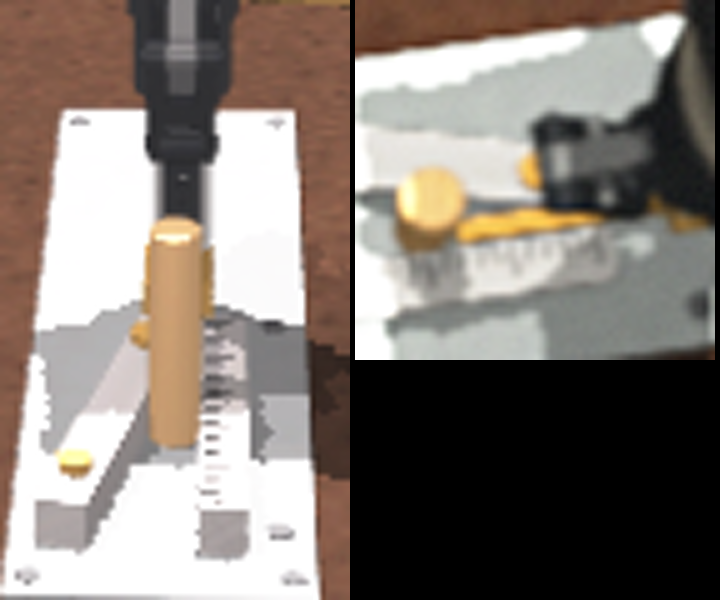

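The tip (top crop (458,230)) is about at the dowel's flank and the dowel still stands upright. I'll go on in small steps.

Request:
{"api": "apply_moves", "payload": {"rows": [[[0,-0.0015,0],[0,0,0]],[[0,-0.0015,0],[0,0,0]]]}}

```text
clock: 26.3
tcp_pos: [0.544, -0.0465, 0.0657]
orientation: [-3.133, -0.215, -0.002]
contact_force: [0.4, -0.2, 4.8]
grip_width: 0.0211
gripper_force: 25.4
```

```bash
python3 st.py
```

```text
26.3 [ 0.54399255 -0.04653268  0.06571006] 0.5326442327253481 -0.11993041370743662 F 0.33043671322485124 -0.290301547819619 4.808625230255889 to go mm 0.13041370743661906 0.02113556804502118 [-0.33195495 -0.0717386   0.02162641]
```

Request:
{"api": "apply_moves", "payload": {"rows": [[[0,-0.0012,0],[0,0,0]],[[0,-0.0012,0],[0,0,0]]]}}

```text
clock: 26.55
tcp_pos: [0.544, -0.0463, 0.0657]
orientation: [-3.133, -0.215, -0.002]
contact_force: [1.3, -0.6, 5.4]
grip_width: 0.0213
gripper_force: 25.4
```

```bash
python3 st.py
```

```text
26.55 [ 0.54396039 -0.04628807  0.06572712] 0.5326455643603552 -0.11968370389743234 F 1.2253803505469167 -0.8186793168648318 5.446954106189016 to go mm -0.11629610256766454 0.021311718756283803 [-0.30683924 -0.07176909 -0.00170663]
```

Request:
{"api": "apply_moves", "payload": {"rows": [[[0,-0.0012,0],[0,0,0]],[[0,-0.0012,0],[0,0,0]],[[0,-0.0012,0],[0,0,0]]]}}

```text
clock: 26.92
tcp_pos: [0.5439, -0.0462, 0.0657]
orientation: [-3.133, -0.214, -0.002]
contact_force: [0.0, -2.1, 5.6]
grip_width: 0.0217
gripper_force: 25.4
```

```bash
python3 st.py
```

```text
26.925 [ 0.54394161 -0.0461689   0.06569395] 0.5326431332180132 -0.11956308883676851 F -0.2654596176074921 -2.0661621086938182 5.574621944662164 to go mm -0.2369111632314902 0.021684874777253626 [-0.42091079 -0.07311343  0.00312895]
```

Request:
{"api": "apply_moves", "payload": {"rows": [[[0,-0.0012,0],[0,0,0]],[[0,-0.0012,0],[0,0,0]],[[0,-0.0012,0],[0,0,0]]]}}

```text
clock: 27.3
tcp_pos: [0.5439, -0.0461, 0.0657]
orientation: [-3.133, -0.214, -0.002]
contact_force: [1.1, -2.5, 5.1]
grip_width: 0.0216
gripper_force: 25.4
```

```bash
python3 st.py
```

```text
27.3 [ 0.54393072 -0.04610442  0.06569589] 0.532641099792471 -0.11949772453528636 F 0.700577512812533 -2.6424137678610258 5.125699037207413 to go mm -0.3022754647136472 0.02156824953777311 [-0.5112239  -0.06386337 -0.01560483]
```

Request:
{"api": "apply_moves", "payload": {"rows": [[[0,0.001,-0.002],[0,0,0]],[[0,0.001,-0.002],[0,0,0]],[[0,0.001,-0.002],[0,0,0]]]}}

```text
clock: 27.68
tcp_pos: [0.5439, -0.0461, 0.0658]
orientation: [-3.133, -0.214, -0.001]
contact_force: [4.2, -2.0, -3.1]
grip_width: 0.0216
gripper_force: 24.4
```

```bash
python3 st.py
```

```text
27.675 [ 0.5438999  -0.04606356  0.06581779] 0.5326161121506253 -0.11945306176388466 F 3.8524001865626105 -2.5664970912422547 -3.0589055898355695 to go mm -0.3469382361153406 0.02162291125647118 [-0.66463108 -0.64344862 -0.07494048]
```

Request:
{"api": "apply_moves", "payload": {"rows": [[[0.002,0.001,0.001],[0,0,0]],[[0.002,0.001,0.001],[0,0,0]],[[0.002,0.001,0.001],[0,0,0]]]}}

```text
clock: 28.05
tcp_pos: [0.544, -0.0461, 0.0658]
orientation: [-3.133, -0.215, -0.0]
contact_force: [-0.3, -2.7, 0.0]
grip_width: 0.0212
gripper_force: 24.7
```

```bash
python3 st.py
```

```text
28.05 [ 0.54398361 -0.04610101  0.06577858] 0.5326939632395503 -0.11950152538439525 F -0.6562507453571983 -2.638015845229723 0.007289401715142585 to go mm -0.29847461560475463 0.021173048982036136 [-0.53381607  0.08609575 -0.01185366]
```

Request:
{"api": "apply_moves", "payload": {"rows": [[[0,0.002,0],[0,0,0]],[[0,0.002,0],[0,0,0]],[[0,0.002,0],[0,0,0]]]}}

```text
clock: 28.42
tcp_pos: [0.544, -0.0461, 0.0658]
orientation: [-3.132, -0.215, -0.0]
contact_force: [-2.3, -0.1, 1.2]
grip_width: 0.0216
gripper_force: 24.9
```

```bash
python3 st.py
```

```text
28.425 [ 0.54399133 -0.0461497   0.06575411] 0.5326950059727575 -0.11955080727362169 F -2.2961211123639464 0.25929767540258297 1.2405580409742736 to go mm -0.2491927263783139 0.02162382502140264 [-0.14732562  0.49827422 -0.04397142]
```

Unloaded, with the cursor moved by no more than 0.05 mm. Now I'll open and retreat straight up.

Request:
{"api": "apply_moves", "payload": {"rows": [[[0,0,0],[0,0,0]],[[0,0,0],[0,0,0]],[[0,0,0],[0,0,0]],[[0,0,0],[0,0,0]],[[0,0,0],[0,0,0]],[[0,0,0],[0,0,0]]], "jaw": 1}}

```text
clock: 29.18
tcp_pos: [0.5446, -0.0466, 0.0659]
orientation: [-3.133, -0.215, -0.002]
contact_force: [0.4, 0.4, -0.7]
grip_width: 0.0851
gripper_force: 0.0
```

Request:
{"api": "apply_moves", "payload": {"rows": [[[0,0,-0.1],[0,0,0]],[[0,0,-0.3],[0,0,0]],[[0,0,-0.5],[0,0,0]],[[0,0.3,-0.55],[0,0,0]],[[0,0.6,-0.55],[0,0,0]],[[0,0.9,-0.55],[0,0,0]],[[0,1,-0.55],[0,0,0]],[[0,1,-0.55],[0,0,0]],[[0,1,-0.55],[0,0,0]]]}}

```text
clock: 30.3
tcp_pos: [0.5784, -0.294, 0.2026]
orientation: [-3.132, -0.214, -0.001]
contact_force: [-0.5, 0.1, -0.6]
grip_width: 0.0855
gripper_force: 0.0
```

```bash
python3 - <<'E'
from h import *
from bench import grab_frame
t=grab_frame("top");s=grab_frame("side")
a=cv2.resize(s["frame"][160:290,310:380][:,:,::-1],None,fx=4.5,fy=4.5,interpolation=2)
b=cv2.resize(t["frame"][200:250,340:440][:,:,::-1],None,fx=4.6,fy=4.6,interpolation=2)
c=cv2.resize(s["frame"][240:390,170:350][:,:,::-1],None,fx=2.2,fy=2.2)
im=np.zeros((600,790,3),np.uint8);im[:a.shape[0],:315]=a;im[:230,320:780]=b;im[240:240+c.shape[0],320:320+c.shape[1]]=c
cv2.imwrite("pics/f.png",im)
E
python3 st.py
```

```text
30.4 [ 0.57884477 -0.29234108  0.20296921] 0.533813970509135 -0.3681945391816056 F -0.7350267482967991 1.5276042957392477 0.19560036084665722 to go mm 248.39453918160558 0.08554339289925182 [-0.01308719 -0.00197762 -0.02127289]
```

View pics/f.png

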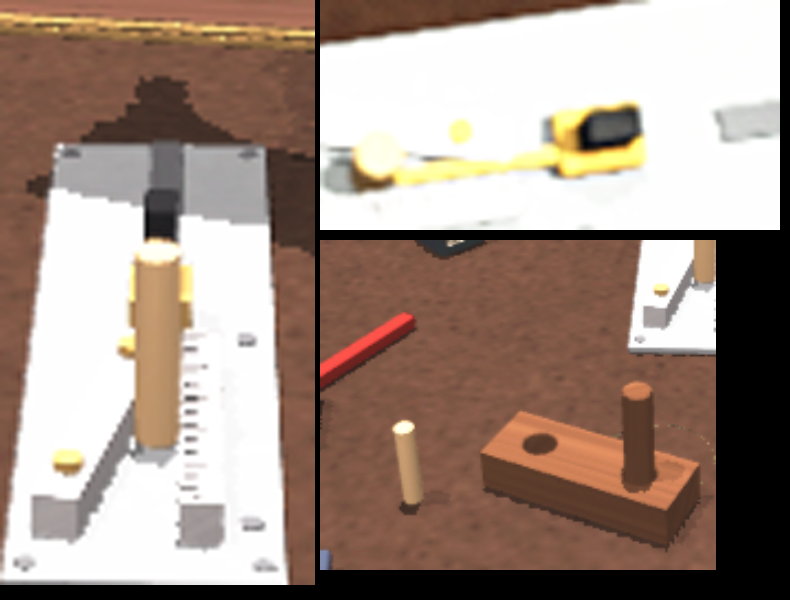

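The dowel stands upright in the wedge (side crop (157,440)), with the cursor tip against it (top crop (397,175)). The dark dowel and the small one are untouched, so I'm handing in.

```bash
python3 -c "
from bench import job
print(job.hand_in())"
```

```text
the job is handed in; nothing more can be done
None
```

The pale dowel is standing wedged in the gauge, pushed in with about 9 N at most. The cursor tip rests against it, nothing else was visibly disturbed, and the job is handed in at about 30 s; no verdict came back.

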